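# Unstack the print supplies into their fitted trays

### The arm

A 6-joint arm with a two-finger parallel gripper is mounted at the origin on a cart in front of the work surface, level with it; the furniture and walls round the work are solid. World frame = base frame: x ahead of the robot, y to its left, z up, the work surface at z = 0. Lengths are in mm, angles in degrees, forces in N, time in s.
With the tool pointing down it reaches from about 350 to 850 mm from the base axis. Payload 8.1 kg.
Tool frame: the origin (TCP) lies between the finger pads; the fingertips stand 19 mm ahead of it and the grasp point (between the pads) is the TCP (nose_length is the distance from the TCP to the fingertips, in mm); y points along the fingers, x is the direction in which the jaws open and shut, and the axes are right-handed (so a half turn about y gives the same grasp; the last joint's range is limited). The gripper opens to 85 mm and grips with 20 to 120 N. Pads are 22 mm wide; open, the fingers measure 114 mm over their backs; the gripper's body (76 mm by 85 mm) begins 54 mm behind the grasp point. The pads swing forward as they close: fully open they stand 13 mm farther back than shut.
Start: joints at [-80.753, 7.471, 85.268, -0, 87.261, -4.893], TCP at [146.602, -581.819, 250.292] pointing down, gripper open.
Joint ranges: [-169.43, 169.43], [-51.17, 129.36], [1.28, 143.12], [-76.62, 256.62], [0, 156.53], [-152.29, 152.29]. Speed limits (degrees/s): [136.94, 136.94, 159.86, 180, 180, 180].

### API

Orientations are given as [roll, pitch, yaw] about the fixed x, y, z axes, in that order (R = Rz(yaw) Ry(pitch) Rx(roll)).
In Python, from bench import sense, snapshot, camera_info, hand_in, nose_length gives the robot as it stands.
- The arm moves only by the tool arm_command, never from a script. Its argument "commands" is a list of rows, each a list of 3 entries, a list of its own where there are three numbers: the opening in per cent of the stroke, from 0 (shut) to 100 (fully open), then the shift along the world's x, y, z in units of 30 mm (1.0 is 30 mm), then the turn, a rotation vector about the world's x, y, z in degrees. A call has 1 to 5 rows; each row shifts and turns the pose as measured when the row begins; what a row does not reach is not made up. A row lasts 1/12 s, in which the tool goes at most 41.7 mm and 7.16 degrees, less where a joint would pass 70% of its speed; a pose out of reach is approached as far as the arm can. A call is refused whole if a number of a shift passes 1 or a number of a turn 7.16, either way. A call with a gripper value outside its range is refused whole. The fingers move at their own pace and stop on an object; "force" is the grip in N (left out, the last holds). Time passes only in rows, so rows that do not move let the fingers close. It gives the time, the measured TCP pose, the force and the opening at its end, in the units of the state.
- sense(): the state, without advancing time (a new reading comes with each control period).
- snapshot(name): name is "scene" or "top" or "wrist"; returns the picture (400x640x3 uint8, blue, green, red); there is no depth.
- camera_info(name): a dict with "fx", "fy", "cx", "cy" (pixels), "rvec" (rotation vector, rad) and "tvec" (3), from world to camera coordinates, as OpenCV has them; the wrist camera has in their place "hand_eye" (4x4, takes a point from camera to tool coordinates, whose origin is the TCP and whose axes are the tool frame's). Camera axes: x right, y down, z forward; pixel columns grow to the right and rows downward; lengths in mm; the calibration is good to about 2 mm. The wrist camera is an equidistant fisheye: a pixel r from the principal point sees the ray r / f radians off the axis. A picture is of the moment at which its call begins: read the wrist's pose just before it. camera_info takes no time and is no camera call.
- hand_in(): hands the job in, once; it reports no verdict.
The state is a dict: "time": time; "joint_pos": joint angles; "qd": joint speeds; "joint_efforts": joint torques, N m; "tool_pos": TCP position; "tcp_rot": TCP orientation; "ft_force": force on the tool from outside, world axes, zero at the start; "wrist_torque": the same for the moment, N m; "finger_gap": finger opening in mm.
Only numpy, scipy, OpenCV 4.12 (cv2) and the standard library are available. Lean on these libraries where they do the work, as an engineer would, in place of code of your own. Each camera call takes 0.05 s, during which the arm holds its last target. There are 200 camera calls.

### The job

The black loupe, the white round tin, the green box tin and the lino printing block have been piled up on the bench. Take the stack apart from the top, one thing at a time, and set each thing down gently (not dropped), upright and flat, inside the rim of the wooden tray shaped and sized for it (the loupe in the small round tray, the white tin in the large round one, the box tin in the short rectangular one, the block in the long one). Leave the tape roll and the wax block where they are.

Things in the scene. Friction and masses are not known exactly. Their poses are not given: they have to be found in the camera images.
- loupe: Black stand loupe, a waisted cylinder 42 mm across and 40 mm tall; at the start on top of the stack. Origin at the centre of its underside, z up when standing.
- white_tin: Round plain white tin, 62 mm across and 24 mm tall, lid fixed; at the start under the loupe, on the box tin. Origin at the centre of its underside, z up when standing.
- needle_tin: Dark green rectangular box tin, lid fixed shut: 62 mm along its x (64 mm over the lid's rim, which spans heights 18 to 28 mm), 102 mm along its y, 28 mm tall; at the start under the white tin, on the lino block, nearly parallel to it. Origin at the centre of its underside, z up when standing.
- lino_block: Lino printing block, plywood with a grey lino face on top: 66 mm along its x, 150 mm along its y, 24 mm tall; at the start at the bottom of the stack, flat on the bench. Origin at the centre of its underside, z up when standing.
- tray_round_small: Small round tray, recess 58 mm across, 72 mm outside. Origin at the centre of its underside, z up. Wooden tray fixed to the bench, grey felt-lined floor 4 mm above the bench, rim 7 mm wide whose top is 9 mm above the bench; for the loupe.
- tray_round_big: Large round tray, recess 78 mm across, 92 mm outside. Origin at the centre of its underside, z up. Wooden tray fixed to the bench, grey felt-lined floor 4 mm above the bench, rim 7 mm wide whose top is 9 mm above the bench; for the white tin.
- tray_short: Short rectangular tray, recess 78 mm along its x and 118 mm along its y, outside 92 x 132 mm. Origin at the centre of its underside, z up. Wooden tray fixed to the bench, grey felt-lined floor 4 mm above the bench, rim 7 mm wide whose top is 9 mm above the bench; for the box tin, long side along long side (either way round).
- tray_long: Long rectangular tray, recess 82 mm along its x and 166 mm along its y, outside 96 x 180 mm. Origin at the centre of its underside, z up. Wooden tray fixed to the bench, grey felt-lined floor 4 mm above the bench, rim 7 mm wide whose top is 9 mm above the bench; for the lino block, long side along long side (either way round).
- tape_masking: Bystander: roll of cream masking tape lying flat on the bench, 106 mm across, 25 mm tall. Origin at the centre of its underside.
- wax_block: Bystander: white wax block lying on the bench, 73 x 165 x 34 mm (x, y, z). Origin at the centre of its underside.

How it is judged:
By the outcome, as a careful person would: the job done as asked, in the order asked, and still so for the second after the job is handed in, with the robot touching nothing.
It also fails if it takes over 96 s, if anything falls off the work surface, if the arm or the gripper's body presses on something with over 40 N, if the wrist force passes 120 N, or if a joint passes its speed limit or range.

## Working session

There is one attempt and no reset: what is moved stays moved. The work goes in short steps, Python scripts to look and compute and a tool call to move; the robot and the scene stay as the last step left them, time stands still between calls to the robot, and variables do not carry over. Pictures are saved under pics/ and viewed, about 12 in all and at most 16, crops included, and the job is handed in when it is done.

Besides the shell and the picture viewer there is one more tool, called by a JSON object that holds its "api" and its "payload", one argument or row to a line. arm_command: Moves the arm, as the interface text tells. Its arguments: {"type":"object","properties":{"commands":{"type":"array"},"force":{"type":"number"}},"required":["commands"]}

```bash
mkdir -p pics; ls; python3 - <<'E'
from bench import *
import cv2
print(sense())
for n in ("scene","top","wrist"):
    print(n,camera_info(n))
for n in ("scene","top"):
    cv2.imwrite(f"pics/{n}0.png",snapshot(n))
E
```

```text
pics
{'time': 0.0, 'joint_pos': array([-8.07527069e+01,  7.51482175e+00,  8.53309683e+01,  1.60394090e-04,
        8.72613345e+01, -4.89345987e+00]), 'qd': array([-0.00213977, -0.06035635,  0.06018106,  0.02540497,  0.04236534,
       -0.06350648]), 'joint_efforts': array([-1.85049699e-03, -5.69397640e+01, -5.00557995e+01, -3.54219583e-04,
        1.43354145e-02, -2.59149647e-05]), 'tool_pos': array([ 146.51675947, -581.29444456,  249.23119801]), 'tcp_rot': array([-89.99070231,   0.10672045, -75.85924616]), 'ft_force': array([-0.5348797 ,  0.22722681, -0.46350869]), 'wrist_torque': array([-0.04369182,  0.00727093, -0.0487297 ]), 'finger_gap': 85.51131285919163}
scene {'fx': 365.3050290580345, 'fy': 365.3050290580345, 'cx': 322.3239394909217, 'cy': 200.42332211516708, 'rvec': array([ 0.76490185, -2.27570406,  1.47526357]), 'tvec': array([440.18435138, 204.93400184, 865.46679984])}
top {'fx': 390.7203521104689, 'fy': 390.7203521104689, 'cx': 317.4752987455738, 'cy': 189.99945034821832, 'rvec': array([ 2.17750839, -2.16554906,  0.04652737]), 'tvec': array([  22.11553489,  563.52230893, 1257.00308295])}
wrist {'fx': 309.70691628693146, 'fy': 309.70691628693146, 'cx': 318.76608954010237, 'cy': 199.14774403732306, 'hand_eye': array([[ 9.99999973e-01,  1.48710983e-04, -1.77484795e-04,
        -1.13488096e-01],
       [ 2.13876498e-04, -2.99499687e-01,  9.54096375e-01,
        -1.22805823e+02],
       [ 8.87279689e-05, -9.54096387e-01, -2.99499710e-01,
         7.72064863e+01],
       [ 0.00000000e+00,  0.00000000e+00,  0.00000000e+00,
         1.00000000e+00]])}
```

View pics/top0.png

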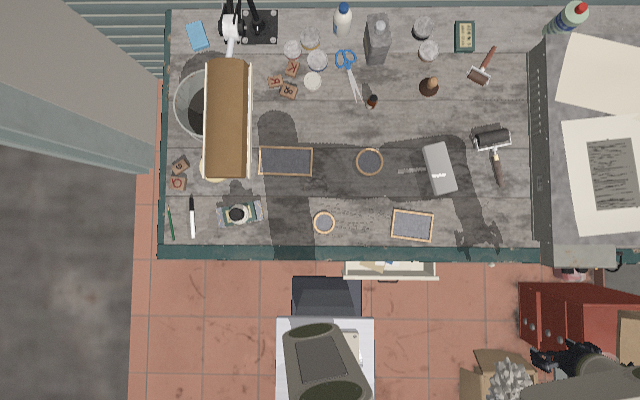

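View pics/scene0.png

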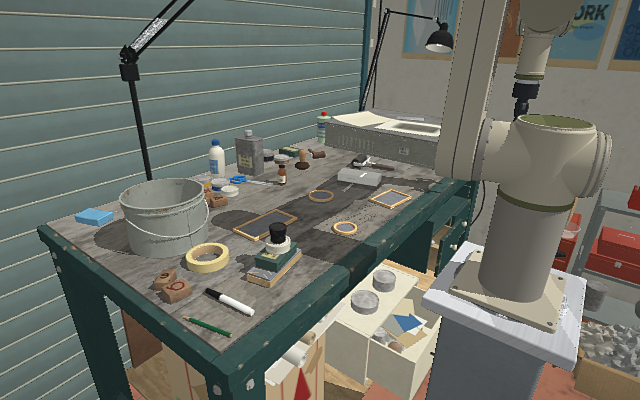

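```bash
cat > h.py <<'E'
import numpy as np, cv2
from bench import *
from scipy.spatial.transform import Rotation as Rn
def cam(n):
    i=camera_info(n); K=np.array([[i['fx'],0,i['cx']],[0,i['fy'],i['cy']],[0,0,1]])
    R=cv2.Rodrigues(i['rvec'])[0]; return K,R,np.array(i['tvec'])
def rays(n,px):
    px=np.atleast_2d(np.asarray(px,float)); K,R,t=cam(n)
    d=(np.linalg.inv(K)@np.c_[px,np.ones(len(px))].T).T@R
    return -R.T@t,d
def wray(px,s):
    i=camera_info('wrist'); px=np.atleast_2d(np.asarray(px,float))
    u=np.c_[(px[:,0]-i['cx'])/i['fx'],(px[:,1]-i['cy'])/i['fy']]; th=np.linalg.norm(u,axis=1)
    d=np.c_[u*(np.sin(th)/np.maximum(th,1e-9))[:,None],np.cos(th)]
    H=i['hand_eye']; Rt=Rn.from_euler('xyz',s['tcp_rot'],degrees=True).as_matrix()
    return Rt@H[:3,3]+s['tool_pos'], d@H[:3,:3].T@Rt.T
def onz(o,d,z): return (o+d*((z-o[2])/d[:,2])[:,None])[:,:2]
def wproj(P,s):
    i=camera_info('wrist');H=i['hand_eye'];Rt=Rn.from_euler('xyz',s['tcp_rot'],degrees=True).as_matrix()
    c=((np.atleast_2d(P)-s['tool_pos'])@Rt-H[:3,3])@H[:3,:3]
    r=np.linalg.norm(c[:,:2],axis=1);th=np.arctan2(r,c[:,2])
    return c[:,:2]/r[:,None]*(th*i['fx'])[:,None]+[i['cx'],i['cy']]
E
python3 - <<'E'
from h import *
im=cv2.imread('pics/top0.png')
hsv=cv2.cvtColor(im,cv2.COLOR_BGR2HSV)
m=cv2.inRange(hsv,(8,60,110),(25,255,255))
m[:140]=0;m[243:]=0;m[:,:255]=0;m[:,445:]=0
m=cv2.morphologyEx(m,cv2.MORPH_CLOSE,np.ones((3,3)))
for c in cv2.findContours(m,cv2.RETR_EXTERNAL,cv2.CHAIN_APPROX_NONE)[0]:
    if cv2.contourArea(c)<100: continue
    p=onz(*rays('top',c[:,0]),9).astype(np.float32); print(cv2.minAreaRect(p),cv2.boundingRect(c))
for nm,px,z in [('loupe top',(237,211),116),('white',(238,213),76),('stack rough',(238,215),24),('lampends',(228,178),0),('wax',(438,168),34)]: print(nm,onz(*rays('top',px),z))
o,d=rays('scene',(278,229));print('scene loupe',onz(o,d,116)); print('cam',o, rays('top',(0,0))[0])
cr=im[185:245,205:275]; cv2.imwrite('pics/a.png',np.hstack([cv2.resize(cr,None,fx=5.5,fy=5.5,interpolation=cv2.INTER_CUBIC),cv2.resize(cv2.imread('pics/scene0.png')[215:295,235:315],(385,330),interpolation=cv2.INTER_CUBIC)]))
E
```

```text
((459.2046813964844, 5.116493225097656), (71.88660430908203, 68.85806274414062), 0.41939711570739746) (313, 211, 22, 23)
((450.72100830078125, -281.9268798828125), (131.92913818359375, 94.30075073242188), 82.52098083496094) (390, 209, 44, 33)
((659.4484252929688, -142.47352600097656), (89.90476989746094, 89.00494384765625), 0.08350912481546402) (355, 148, 28, 28)
((662.313232421875, 133.97994995117188), (180.42018127441406, 98.16462707519531), 88.01345825195312) (258, 145, 55, 32)
loupe top [[491.70393643 265.99028389]]
white [[486.11130399 272.11468156]]
stack rough [[480.16394318 284.06743905]]
lampends [[603.79366111 325.95872403]]
wax [[ 635.17280305 -362.86155863]]
scene loupe [[471.87567238 281.97952348]]
cam [-54.42534307 833.31931206 536.10614259] [ 472.79377288  -11.07080847 1294.00414436]
```

View pics/a.png

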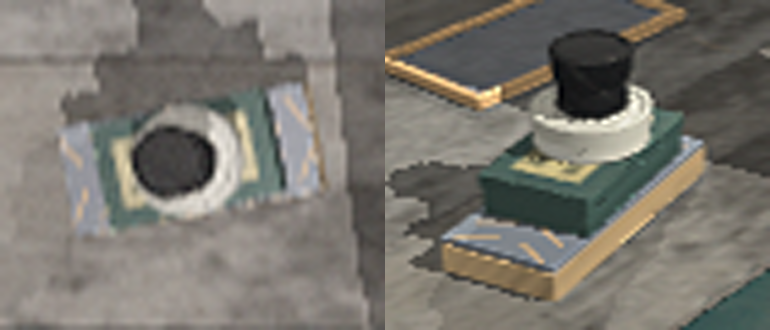

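```bash
python3 - <<'E'
from h import *
for nm,px,z in [('loupe',(236.5,214.1),116),('white',(239.2,213.7),76)]+[('blk',(205+a/5.5,185+b/5.5),24) for a,b in ((60,130),(300,83),(325,190),(78,235))]: print(nm,onz(*rays('top',px),z))
print('scene loupe',onz(*rays('scene',(235+592/770*2*80-80+0-0,215+42/330*80)),116))
print(onz(*rays('scene',(235+(592-385)/385*80,215+42/330*80)),116))
def tri(ps,pt):
    o1,d1=rays('scene',ps);o2,d2=rays('top',pt);A=np.c_[d1[0],-d2[0]];s=np.linalg.lstsq(A,o2-o1,rcond=None)[0]
    return o1+d1[0]*s[0],o2+d2[0]*s[1]
for a,b in [((130,70),(232,12)),((130,70),(232,25)),((192,0),(232,40)),((192,0),(232,55)),((152,185),(260,25))]: print(a,b,*tri(a,b))
E
```

```text
loupe [[482.32075112 267.31455192]]
white [[483.94705417 268.28903003]]
blk [[500.48771788 357.2433749 ]]
blk [[529.22274546 214.26121798]]
blk [[465.93882291 198.31550098]]
blk [[438.36529411 344.92714734]]
scene loupe [[484.71177648 268.03241856]]
[[484.71177648 268.03241856]]
(130, 70) (232, 12) [1001.87273903  290.30791731  435.83925359] [963.1050047  222.08135351 396.91831077]
(130, 70) (232, 25) [977.9654316  302.59795227 438.10860481] [932.40951144 222.12570608 393.9934986 ]
(192, 0) (232, 40) [819.94861736 195.94673069 606.93272758] [802.36929401 170.17410996 592.02505949]
(192, 0) (232, 55) [802.30101107 208.81090654 605.50322516] [776.67992736 171.37237735 584.89114068]
(152, 185) (260, 25) [1118.90140397  228.50393652   45.04989349] [1112.38858729  219.85921138   40.13559023]
```

{"api": "arm_command", "payload": {
  "commands": [
    [100,[0.63,1,0],[0,0,7]],
    [100,[0.63,1,0],[0,0,7]],
    [100,[0.63,1,0],[0,0,7]],
    [100,[0.63,1,0],[0,0,7]],
    [100,[0.63,1,0],[0,0,7]]
  ],
  "force": 40
}}

```text
time: 0.52
tool_pos: [238.3, -428.9, 243.8]
tcp_rot: [-90.0, 0.5, -40.4]
ft_force: [0.1, 0.5, 0.6]
finger_gap: 85.6
```

{"api": "arm_command", "payload": {
  "commands": [
    [100,[0.63,1,0],[0,0,7]],
    [100,[0.63,1,0],[0,0,7]],
    [100,[0.63,1,0],[0,0,7]],
    [100,[0.63,1,0],[0,0,7]],
    [100,[0.63,1,0],[0,0,7]]
  ]
}}

```text
time: 0.93
tool_pos: [334.5, -270.0, 241.4]
tcp_rot: [-89.8, 0.6, -4.5]
ft_force: [0.3, -1.1, 0.3]
finger_gap: 85.4
```

```bash
python3 - <<'E'
from h import *
s=sense();print(s['time'],s['joint_pos'].round(2),s['tool_pos'].round(1),s['tcp_rot'].round(2))
E
```

```text
0.9333 [-45.53 -19.1  110.98  -0.28  88.68 -40.98] [ 334.5 -270.   241.4] [-89.85   0.6   -4.54]
```

{"api": "arm_command", "payload": {
  "commands": [
    [100,[0.4,1,0],[0,0,3]],
    [100,[0.4,1,0],[0,0,3]],
    [100,[0.4,1,0],[0,0,3]],
    [100,[0.4,1,0],[0,0,3]],
    [100,[0.4,1,0],[0,0,3]]
  ]
}}

```text
time: 1.35
tool_pos: [395.8, -111.0, 239.9]
tcp_rot: [-89.8, 0.6, 11.6]
ft_force: [0.2, -1.0, -0.2]
finger_gap: 85.4
```

{"api": "arm_command", "payload": {
  "commands": [
    [100,[0.3,1,0],[0,0,0]],
    [100,[0.3,1,0],[0,0,0]],
    [100,[0.3,1,0],[0,0,0]],
    [100,[0.3,1,0],[0,0,0]],
    [100,[0.3,1,0],[0,0,0]]
  ]
}}

```text
time: 1.77
tool_pos: [440.8, 47.7, 238.6]
tcp_rot: [-89.8, 0.7, 11.8]
ft_force: [0.3, -0.4, -0.6]
finger_gap: 85.5
```

{"api": "arm_command", "payload": {
  "commands": [
    [100,[0.2,1,-0.2],[0,0,0]],
    [100,[0.2,1,-0.2],[0,0,0]],
    [100,[0,0,0],[0,0,0]]
  ]
}}

```text
time: 2.02
tool_pos: [453.0, 115.7, 225.7]
tcp_rot: [-89.7, 0.7, 12.1]
ft_force: [0.3, 0.2, -0.1]
finger_gap: 85.2
```

```bash
python3 - <<'E'
from h import *
s=sense();print(s['time'],s['joint_pos'].round(2),s['tool_pos'].round(1),s['tcp_rot'].round(2))
w=snapshot('wrist'); t=snapshot('scene');cv2.imwrite('pics/w1.png',w);cv2.imwrite('pics/s1.png',t)
cv2.imwrite('pics/b.png',np.vstack([w,cv2.resize(t,None,fx=.5,fy=.5)[:, :].copy() if 0 else np.hstack([cv2.resize(t,(320,200)),cv2.resize(snapshot('top'),(320,200))])]))
E
```

```text
2.0167 [  7.82 -12.15 106.93   0.29  85.9   -4.28] [453.  115.7 225.7] [-89.66   0.66  12.07]
```

View pics/b.png

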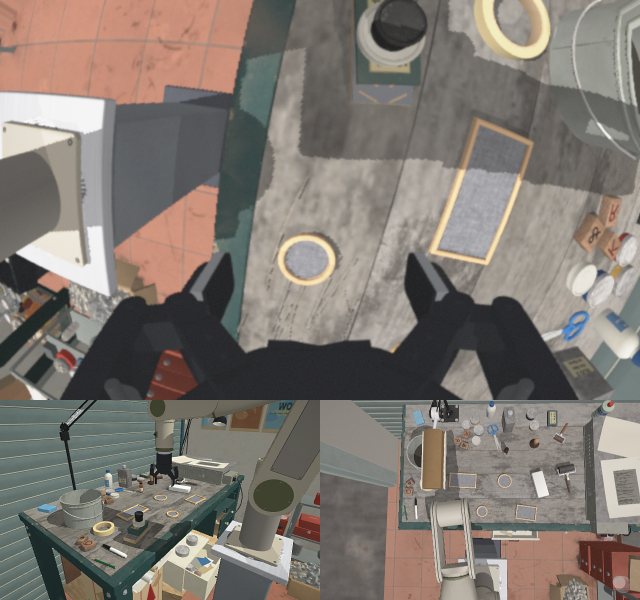

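```bash
python3 - <<'E'
from h import *
K,R,t=cam('scene')
for px in [(205,178),(228,178),(250,178),(250,60),(205,60),(228,118)]:
    o,d=rays('top',px)
    for z in range(300,1000,20):
        P=np.append(onz(o,d,z)[0],z); q=K@(R@P+t); q/=q[2]
        if q[1]<0: print(px,'hidden from scene above z',z,P.round(),q[:2].round()); break
E
```

```text
(205, 178) hidden from scene above z 600 [543. 211. 600.] [269.  -1.]
(228, 178) hidden from scene above z 620 [541. 164. 620.] [285. -10.]
(250, 178) hidden from scene above z 620 [541. 126. 620.] [296.  -8.]
(250, 60) hidden from scene above z 620 [752. 130. 620.] [231.  -5.]
(205, 60) hidden from scene above z 620 [753. 211. 620.] [204.  -8.]
(228, 118) hidden from scene above z 620 [647. 167. 620.] [249.  -8.]
```

{"api": "arm_command", "payload": {
  "commands": [
    [100,[0.2,1,-0.2],[0,0,0]],
    [100,[0.2,1,-0.2],[0,0,0]],
    [100,[0.2,1,0],[0,0,0]],
    [100,[0.1,0.7,0],[0,0,0]],
    [100,[0,0,0],[0,0,0]]
  ]
}}

```text
time: 2.58
tool_pos: [476.4, 218.0, 215.7]
tcp_rot: [-90.0, 0.5, 11.2]
ft_force: [0.1, -0.3, 0.4]
finger_gap: 85.3
```

```bash
python3 - <<'E'
from h import *
s=sense();print(s['time'],s['joint_pos'].round(2),s['tool_pos'].round(1),s['tcp_rot'].round(2),nose_length() if callable(nose_length) else nose_length)
w=snapshot('wrist');cv2.imwrite('pics/w2.png',w);t=snapshot('top');cv2.imwrite('pics/t2.png',t)
P=wproj([[483.5,267.5,116],[484,268,76],[483,280,24],[659,-142,9],[662,134,9],[459,5,9]],s);print(P.round())
for p in P:
  cv2.drawMarker(w,tuple(int(v) for v in p),(0,0,255),0,10)
cv2.imwrite('pics/c.png',np.vstack([w,np.hstack([cv2.resize(t[100:300,150:400],(250,200)),cv2.resize(snapshot('scene'),(320,200)),np.zeros((200,70,3),np.uint8)])]))
E
```

```text
2.5833 [ 1.892e+01 -2.810e+00  9.946e+01  9.000e-02  8.386e+01  7.690e+00] [476.4 218.  215.7] [-89.98   0.52  11.22] 19.0
[[342. 146.]
 [340. 139.]
 [338. 122.]
 [382. 399.]
 [448. 267.]
 [277. 324.]]
```

View pics/c.png

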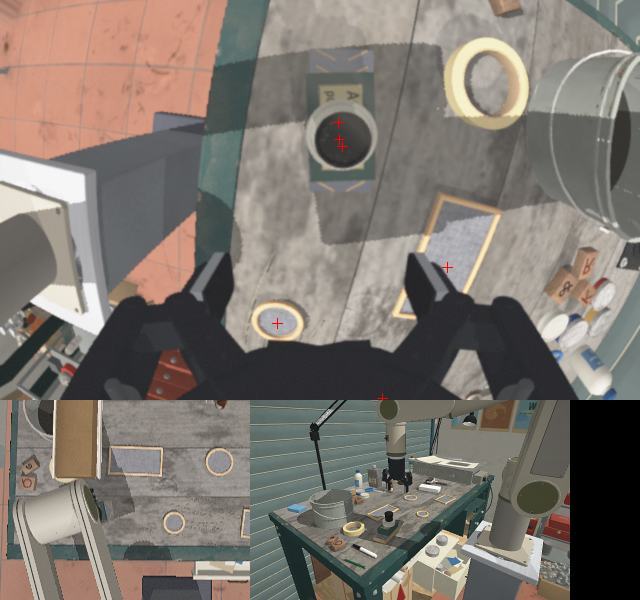

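```bash
cat > st.py <<'E'
from h import *
def meas(w,s):
    hsv=cv2.cvtColor(w,cv2.COLOR_BGR2HSV); roi=np.zeros(w.shape[:2],np.uint8); cv2.circle(roi,(342,137),90,255,-1)
    out={}
    for n,lo,hi,z in [('loupe',(0,0,0),(180,255,55),116),('white',(0,0,120),(40,60,255),76),('green',(60,90,20),(95,255,110),52)]:
        m=cv2.inRange(hsv,lo,hi)&roi
        m=cv2.morphologyEx(m,cv2.MORPH_OPEN,np.ones((3,3)))
        cs=cv2.findContours(m,cv2.RETR_EXTERNAL,cv2.CHAIN_APPROX_NONE)[0]
        c=max(cs,key=cv2.contourArea); 
        if n=='green': c=np.vstack([k for k in cs if cv2.contourArea(k)>60])
        p=onz(*wray(c[:,0],s),z).astype(np.float32)
        print(n,cv2.boundingRect(c),'circ',cv2.minEnclosingCircle(p),'rect',cv2.minAreaRect(p))
E
python3 - <<'E'
from st import *
s=sense();meas(cv2.imread('pics/w2.png'),s)
w=cv2.imread('pics/w2.png'); print(w[120:160:8,342],w[100:112:3,342], w[135,300:320:3])
E
```

```text
loupe (316, 122, 49, 44) circ ((482.7764587402344, 268.9947204589844), 19.24901580810547) rect ((479.1285095214844, 261.4983215332031), (21.75238800048828, 38.47799301147461), 64.09941101074219)
white (253, 70, 143, 157) circ ((470.8051452636719, 255.03488159179688), 74.7190933227539) rect ((466.88958740234375, 251.30084228515625), (115.62801361083984, 130.53309631347656), 0.039580587297677994)Traceback (most recent call last):
  File "<stdin>", line 2, in <module>
  File "st.py", line 9, in meas
    c=max(cs,key=cv2.contourArea);
ValueError: max() iterable argument is empty
```

{"api": "arm_command", "payload": {
  "commands": [
    [100,[0.12,0.84,0],[0,0,0]],
    [100,[0.1,0.84,0],[0,0,0]],
    [100,[0,0,-1],[0,0,0]],
    [100,[0,0,-1],[0,0,0]],
    [100,[0,0,0],[0,0,0]]
  ]
}}

```text
time: 3.15
tool_pos: [486.6, 258.8, 158.5]
tcp_rot: [-90.1, 0.1, 10.6]
ft_force: [-1.7, -1.6, -0.5]
finger_gap: 85.5
```

{"api": "arm_command", "payload": {
  "commands": [
    [100,[-0.12,0.33,-0.5],[0,0,0]],
    [100,[0,0,-0.5],[0,0,0]],
    [100,[0,0,-0.5],[0,0,0]],
    [100,[0,0,0],[0,0,0]]
  ]
}}

```text
time: 3.48
tool_pos: [484.7, 262.7, 116.4]
tcp_rot: [-90.2, 0.1, 10.2]
ft_force: [0.3, -0.4, -0.9]
finger_gap: 85.5
```

{"api": "arm_command", "payload": {
  "commands": [
    [100,[-0.05,0.2,-0.3],[0,0,0]],
    [100,[-0.03,0.1,-0.3],[0,0,0]],
    [100,[0,0,0],[0,0,0]]
  ]
}}

```text
time: 3.73
tool_pos: [484.5, 270.3, 101.5]
tcp_rot: [-90.2, -0.2, 9.9]
ft_force: [-0.0, -0.1, 0.4]
finger_gap: 85.5
```

```bash
python3 - <<'E'
from h import *
s=sense();print(s['tool_pos'].round(1),s['joint_pos'].round(1))
w=snapshot('wrist');cv2.imwrite('pics/w3.png',w);t=snapshot('scene')
cv2.imwrite('pics/d.png',np.vstack([w[:,:],cv2.resize(t[180:300,180:400],(367,200)).copy()[:, :] if 0 else np.hstack([cv2.resize(t[180:300,180:400],(367,200)),np.zeros((200,273,3),np.uint8)])]))
E
```

```text
[484.5 270.3 101.5] [ 24.    7.4 101.4  -0.2  71.1  14.1]
```

View pics/d.png

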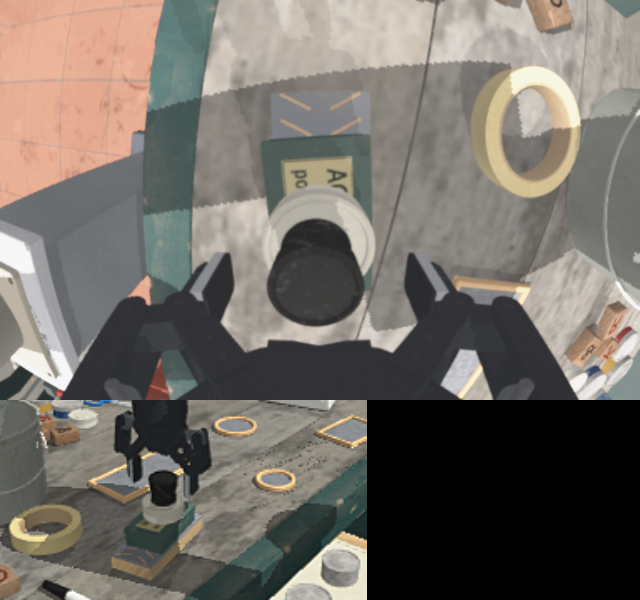

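```bash
python3 - <<'E'
from h import *
s=sense()
print(wproj([[484.5,270.3,116],[484.5,270.3,76]],s).round())
p=lambda q,z:onz(*wray(q,s),z).round(1)
print('loupe top: L,R,near,far',p([(269,283),(364,283),(316,325),(316,245)],116))
print('white L,R',p([(263,238),(376,238)],76),'white far',p([(320,184)],76))
print('green corners',p([(262,143),(369,134)],52),'block',p([(271,93),(369,91)],24))
E
```

```text
[[315. 294.]
 [316. 252.]]
loupe top: L,R,near,far [[464.3 272.3]
 [503.7 279.2]
 [487.7 253. ]
 [480.7 293.6]]
white L,R [[455.2 273.2]
 [514.9 283.6]] white far [[480.1 307.8]]
green corners [[444.8 319.8]
 [503.5 335.2]] block [[441.3 348.9]
 [503.1 361.2]]
```

{"api": "arm_command", "payload": {
  "commands": [
    [100,[0,0.15,-0.07],[0,0,0]],
    [0,[0,0,0],[0,0,0]],
    [0,[0,0,0],[0,0,0]],
    [0,[0,0,0],[0,0,0]],
    [0,[0,0,0],[0,0,0]]
  ],
  "force": 35
}}

```text
time: 4.25
tool_pos: [486.7, 276.4, 103.4]
tcp_rot: [-90.1, -0.5, 10.0]
ft_force: [-2.5, -2.2, 6.8]
finger_gap: 40.4
```

{"api": "arm_command", "payload": {
  "commands": [
    [0,[0,0,0],[0,0,0]],
    [0,[0,0,0],[0,0,0]],
    [0,[0,0,0],[0,0,0]]
  ]
}}

```text
time: 4.5
tool_pos: [486.8, 276.5, 103.7]
tcp_rot: [-90.1, -0.5, 10.0]
ft_force: [-0.0, -0.3, -0.9]
finger_gap: 39.9
```

{"api": "arm_command", "payload": {
  "commands": [
    [0,[0,0,0.2],[0,0,0]],
    [0,[0,0,0.6],[0,0,0]],
    [0,[0,0,1],[0,0,0]],
    [0,[0,-0.3,0.7],[0,0,0]],
    [0,[0,-1,0.2],[0,0,0]]
  ]
}}

```text
time: 4.92
tool_pos: [482.9, 238.5, 184.4]
tcp_rot: [-90.1, -0.0, 10.2]
ft_force: [1.0, 0.0, 0.6]
finger_gap: 39.9
```

{"api": "arm_command", "payload": {
  "commands": [
    [0,[-0.1,-1,0],[0,0,0]],
    [0,[-0.1,-1,0],[0,0,0]],
    [0,[-0.1,-1,0],[0,0,0]],
    [0,[-0.1,-1,0],[0,0,0]],
    [0,[-0.1,-1,0],[0,0,0]]
  ]
}}

```text
time: 5.33
tool_pos: [469.1, 84.9, 191.5]
tcp_rot: [-90.1, -0.6, 10.5]
ft_force: [0.6, -0.4, -1.3]
finger_gap: 40.3
```

{"api": "arm_command", "payload": {
  "commands": [
    [0,[-0.1,-1,-0.3],[0,0,0]],
    [0,[-0.1,-0.7,-0.5],[0,0,0]],
    [0,[0,0,-0.3],[0,0,0]],
    [0,[0,0,0],[0,0,0]]
  ]
}}

```text
time: 5.67
tool_pos: [463.0, 26.2, 160.7]
tcp_rot: [-90.3, -0.9, 10.2]
ft_force: [-1.0, 0.5, -0.8]
finger_gap: 39.8
```

{"api": "arm_command", "payload": {
  "commands": [
    [0,[-0.1,-0.6,-0.5],[0,0,0]],
    [0,[0,-0.1,-0.8],[0,0,0]],
    [0,[0,0,-0.8],[0,0,0]],
    [0,[0,0,-0.2],[0,0,0]],
    [0,[0,0,0],[0,0,0]]
  ]
}}

```text
time: 6.08
tool_pos: [462.4, 7.0, 93.9]
tcp_rot: [-90.3, -1.2, 10.2]
ft_force: [-0.5, 0.1, -0.8]
finger_gap: 40.1
```

```bash
python3 - <<'E'
from h import *
s=sense();print(s['tool_pos'].round(1),s['tcp_rot'].round(1))
w=snapshot('wrist');cv2.imwrite('pics/w4.png',w)
hsv=cv2.cvtColor(w,cv2.COLOR_BGR2HSV)
m=cv2.inRange(hsv,(8,70,110),(25,255,255)); m[:100]=0; m[:,:180]=0; m[:,460:]=0
cs=[c for c in cv2.findContours(m,cv2.RETR_EXTERNAL,cv2.CHAIN_APPROX_NONE)[0] if cv2.contourArea(c)>50]
for c in cs:
    p=onz(*wray(c[:,0],s),9); A=np.c_[2*p,np.ones(len(p))]; f=np.linalg.lstsq(A,(p**2).sum(1),rcond=None)[0]
    print(cv2.boundingRect(c),f[:2],np.sqrt(f[2]+f[0]**2+f[1]**2))
    # outer only: hull pts far from centre
cv2.imwrite('pics/e.png',w[100:,150:490])
E
```

```text
[462.4   7.   93.9] [-90.3  -1.2  10.2]
(429, 360, 31, 32) [ 654.32602133 -140.70051533] 39.87527943122142
(268, 181, 22, 70) [458.48183702   3.6504025 ] 29.012499953138175
(266, 165, 94, 77) [458.3868489    8.41143884] 32.89361750087108
```

View pics/e.png

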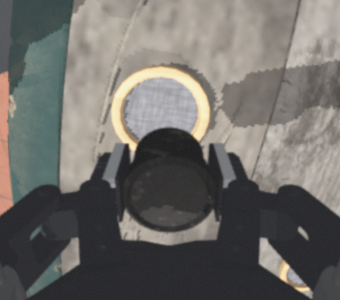

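{"api": "arm_command", "payload": {
  "commands": [
    [0,[-0.08,0,-0.7],[-0.15,0.9,0]],
    [0,[0,0,-0.6],[0,0,0]],
    [0,[0,0,-0.3],[0,0,0]],
    [0,[0,0,-0.1],[0,0,0]],
    [0,[0,0,0],[0,0,0]]
  ]
}}

```text
time: 6.55
tool_pos: [466.0, 9.5, 50.1]
tcp_rot: [-90.4, -0.8, 10.5]
ft_force: [-0.1, 0.5, -0.5]
finger_gap: 40.4
```

{"api": "arm_command", "payload": {
  "commands": [
    [0,[-0.2,-0.06,-0.2],[-0.1,0.4,0]],
    [0,[-0.1,-0.03,-0.1],[0,0,0]],
    [0,[0,0,0],[0,0,0]]
  ]
}}

```text
time: 6.8
tool_pos: [458.4, 6.9, 43.6]
tcp_rot: [-90.5, -0.6, 10.5]
ft_force: [0.6, 0.5, 0.1]
finger_gap: 40.0
```

{"api": "arm_command", "payload": {
  "commands": [
    [0,[0,0,-0.25],[0,0,0]],
    [0,[0,0,-0.1],[0,0,0]],
    [0,[0,0,0],[0,0,0]]
  ]
}}

```text
time: 7.05
tool_pos: [459.2, 6.5, 33.4]
tcp_rot: [-90.5, -0.7, 10.5]
ft_force: [0.2, -0.3, -0.2]
finger_gap: 39.9
```

{"api": "arm_command", "payload": {
  "commands": [
    [0,[0,0,-0.05],[0,0,0]],
    [0,[0,0,-0.05],[0,0,0]],
    [0,[0,0,0],[0,0,0]]
  ]
}}

```text
time: 7.3
tool_pos: [459.7, 6.2, 31.0]
tcp_rot: [-90.6, -0.7, 10.5]
ft_force: [-0.5, -0.3, -0.2]
finger_gap: 40.2
```

{"api": "arm_command", "payload": {
  "commands": [
    [0,[0,0,-0.06],[0,0,0]],
    [0,[0,0,0],[0,0,0]]
  ]
}}

```text
time: 7.47
tool_pos: [460.5, 6.0, 31.2]
tcp_rot: [-90.6, -0.8, 10.5]
ft_force: [-0.4, -0.0, -0.4]
finger_gap: 40.1
```

{"api": "arm_command", "payload": {
  "commands": [
    [0,[0,0,-0.12],[0,0,0]],
    [0,[0,0,0],[0,0,0]]
  ]
}}

```text
time: 7.63
tool_pos: [462.4, 5.6, 30.6]
tcp_rot: [-90.7, -0.9, 10.5]
ft_force: [-0.1, -0.1, -1.6]
finger_gap: 39.9
```

{"api": "arm_command", "payload": {
  "commands": [
    [0,[-0.1,0,-0.12],[0,0,0]],
    [0,[0,0,-0.05],[0,0,0]]
  ]
}}

```text
time: 7.8
tool_pos: [463.6, 5.1, 29.7]
tcp_rot: [-90.8, -1.3, 10.5]
ft_force: [-7.2, 1.3, 13.1]
finger_gap: 40.0
```

```bash
python3 - <<'E'
from h import *
s=sense();print(s['tool_pos'].round(1),s['tcp_rot'].round(1),s['ft_force'].round(1))
w=snapshot('wrist');cv2.imwrite('pics/w5.png',w); t=snapshot('scene')
a=cv2.resize(w[100:330,170:470],None,fx=1.5,fy=1.5)
b=cv2.resize(t[190:260,290:400],None,fx=4,fy=4)
h=max(len(a),len(b)); f=lambda k:np.vstack([k,np.zeros((h-len(k),k.shape[1],3),np.uint8)])
cv2.imwrite('pics/f.png',cv2.resize(np.hstack([f(a),f(b)]),None,fx=.87,fy=.87))
E
```

```text
[463.6   5.1  29.7] [-90.8  -1.3  10.5] [-7.2  1.3 13.1]
```

View pics/f.png

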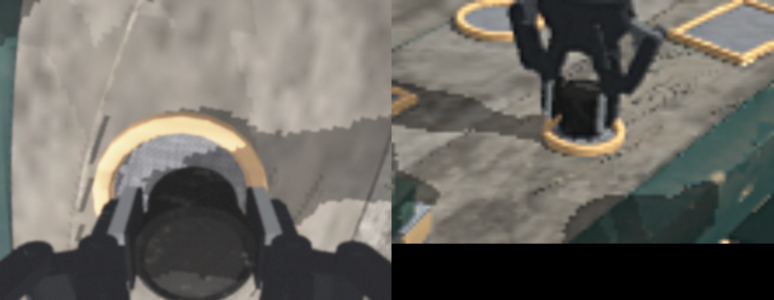

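{"api": "arm_command", "payload": {
  "commands": [
    [0,[-0.1,0.02,0.15],[-0.2,1.2,0]],
    [0,[-0.12,0.02,0],[0,0.3,0]],
    [0,[0,0,0],[0,0,0]]
  ]
}}

```text
time: 8.15
tool_pos: [457.4, 6.3, 34.2]
tcp_rot: [-90.8, 0.1, 10.5]
ft_force: [-0.1, 0.6, -1.7]
finger_gap: 40.5
```

{"api": "arm_command", "payload": {
  "commands": [
    [0,[0,0,-0.1],[0.5,0,0]],
    [0,[0,0,-0.08],[0,0,0]],
    [0,[0,0,0],[0,0,0]]
  ]
}}

```text
time: 8.4
tool_pos: [457.5, 6.3, 29.6]
tcp_rot: [-90.2, -0.0, 10.6]
ft_force: [-1.9, 0.8, 4.6]
finger_gap: 40.1
```

{"api": "arm_command", "payload": {
  "commands": [
    [60,[0,0,0],[0,0,0]],
    [60,[0,0,0],[0,0,0]],
    [100,[0,0,0],[0,0,0]],
    [100,[0,0,0.3],[0,0,0]],
    [100,[0,0,0.7],[0,0,0]]
  ]
}}

```text
time: 8.82
tool_pos: [452.5, 6.5, 54.2]
tcp_rot: [-90.0, 0.5, 10.5]
ft_force: [-0.1, -0.0, 0.5]
finger_gap: 84.1
```

{"api": "arm_command", "payload": {
  "commands": [
    [100,[0,0,1],[0,0,0]],
    [100,[0,0,1],[0,0,0]],
    [100,[0,1,1],[0,0,0]],
    [100,[0.1,1,0.3],[0,0,0]],
    [100,[0.1,1,0],[0,0,0]]
  ]
}}

```text
time: 9.23
tool_pos: [457.7, 93.9, 161.2]
tcp_rot: [-90.0, 0.4, 10.1]
ft_force: [-0.3, -0.2, 0.2]
finger_gap: 85.7
```

{"api": "arm_command", "payload": {
  "commands": [
    [100,[0.1,1,0],[0,0,0]],
    [100,[0.1,1,0],[0,0,0]],
    [100,[0.1,1,0],[0,0,0]],
    [100,[0.1,1,0],[0,0,0]],
    [100,[0,0,0],[0,0,0]]
  ]
}}

```text
time: 9.65
tool_pos: [471.3, 224.1, 167.5]
tcp_rot: [-89.8, -0.1, 10.1]
ft_force: [0.5, -1.0, 0.4]
finger_gap: 85.5
```

```bash
python3 - <<'E'
from h import *
s=sense();print(s['time'],s['tool_pos'].round(1),s['tcp_rot'].round(1))
w=snapshot('wrist');cv2.imwrite('pics/w6.png',w);cv2.imwrite('pics/s6.png',snapshot('scene'))
P=wproj([[459,6,9],[486,277,76]],s);print(P.round())
E
```

```text
9.65 [471.3 224.1 167.5] [-89.8  -0.1  10.1]
[[278. 352.]
 [352. 145.]]
```

View pics/w6.png

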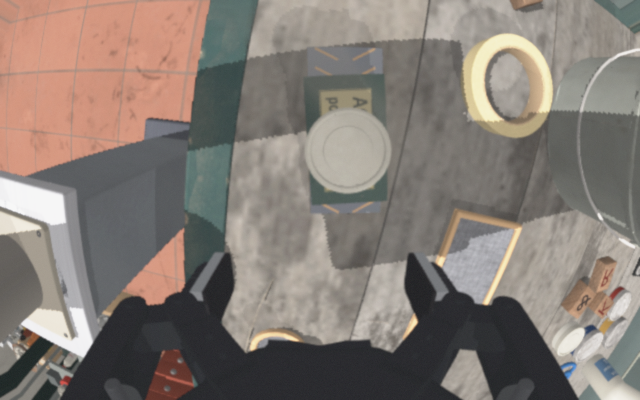

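```bash
python3 - <<'E'
from h import *
s=sense();p=lambda q,z:onz(*wray(q,s),z)
e=p([(305,151),(391,151),(348,109),(348,193)],76);print('white',e.round(1),e[:2].mean(0),e[2:].mean(0))
g=p([(306,76),(382,73),(387,205),(310,208)],52);print('green',g.round(1),g.mean(0),'yaw',np.degrees(np.arctan2(*(g[1]-g[0])[::-1])),np.degrees(np.arctan2(*(g[2]-g[3])[::-1])), np.degrees(np.arctan2(*(g[0]-g[3])[::-1]))-90,np.degrees(np.arctan2(*(g[1]-g[2])[::-1]))-90)
b=p([(307,48),(381,46),(379,213),(311,214)],24);print('blk',b.round(1),b.mean(0),np.degrees(np.arctan2(*(b[1]-b[0])[::-1])))
t=cv2.imread('pics/s6.png');cv2.imwrite('pics/g.png',cv2.resize(t[190:290,220:400],None,fx=4,fy=4,interpolation=cv2.INTER_CUBIC))
E
```

```text
white [[454.5 263.2]
 [514.2 274.5]
 [478.5 297.3]
 [490.1 238.6]] [484.37652009 268.83056381] [484.27562704 267.96854668]
green [[445.  316.8]
 [501.2 330.4]
 [527.6 227.8]
 [465.8 214.3]] [484.8993315  272.33080744] yaw 13.685967630463765 12.34804895688338 11.459648830640461 14.445607210856593
blk [[440.  343.5]
 [501.2 357.9]
 [530.2 210.9]
 [468.5 199.1]] [484.95666496 277.85740537] 13.291419597035066
```

View pics/g.png

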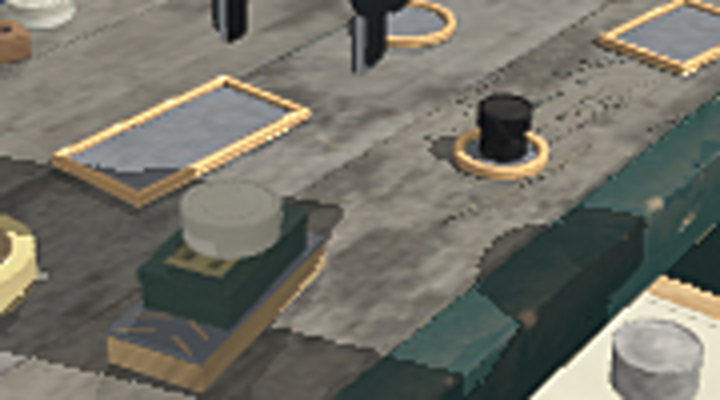

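{"api": "arm_command", "payload": {
  "commands": [
    [100,[0.2,0.8,-0.6],[0,0,0]],
    [100,[0.2,0.7,-0.7],[0,0,0]],
    [100,[0,0.1,-0.7],[0,0,0]],
    [100,[0,0,-0.3],[0,0,0]],
    [100,[0,0,0],[0,0,0]]
  ]
}}

```text
time: 10.17
tool_pos: [485.1, 265.2, 98.3]
tcp_rot: [-90.1, -0.2, 9.9]
ft_force: [0.0, 0.3, 1.2]
finger_gap: 85.6
```

{"api": "arm_command", "payload": {
  "commands": [
    [100,[0,0.2,-0.4],[0,0,0]],
    [100,[0,0,-0.25],[0,0,0]],
    [100,[0,0,0],[0,0,0]]
  ]
}}

```text
time: 10.42
tool_pos: [485.7, 269.0, 78.7]
tcp_rot: [-90.1, -0.3, 9.7]
ft_force: [-0.5, 0.1, -0.4]
finger_gap: 85.5
```

```bash
python3 - <<'E'
from h import *
s=sense();print(s['tool_pos'].round(1),s['tcp_rot'].round(1))
w=snapshot('wrist');cv2.imwrite('pics/w7.png',w)
print(wproj(np.r_['0,2',s['tool_pos']]*[1,1,0]+[0,0,76],s).round(),wproj([[484,269,76]],s).round())
E
```

```text
[485.7 269.   78.7] [-90.1  -0.3   9.7]
[[317. 275.]] [[314. 274.]]
```

View pics/w7.png

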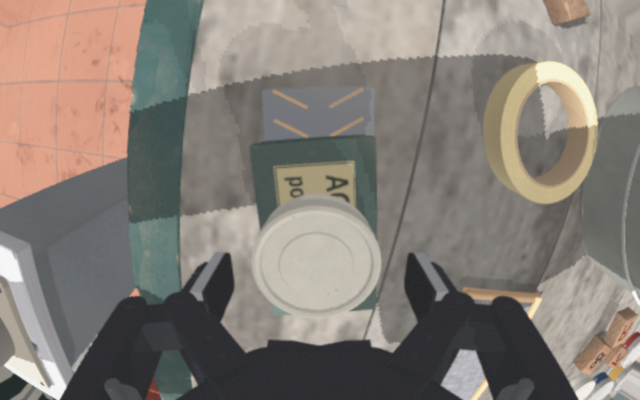

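{"api": "arm_command", "payload": {
  "commands": [
    [100,[-0.03,0.13,-0.06],[0,0,0]],
    [0,[0,0,0],[0,0,0]],
    [0,[0,0,0],[0,0,0]],
    [0,[0,0,0],[0,0,0]],
    [0,[0,0,0],[0,0,0]]
  ],
  "force": 40
}}

```text
time: 10.88
tool_pos: [487.0, 273.6, 80.8]
tcp_rot: [-90.0, -0.6, 9.7]
ft_force: [-0.3, 0.1, 0.3]
finger_gap: 59.6
```

{"api": "arm_command", "payload": {
  "commands": [
    [0,[0,0,0],[0,0,0]],
    [0,[0,0,0],[0,0,0]]
  ]
}}

```text
time: 11.05
tool_pos: [487.2, 273.7, 81.2]
tcp_rot: [-90.0, -0.6, 9.7]
ft_force: [1.3, -0.6, -0.1]
finger_gap: 59.8
```

{"api": "arm_command", "payload": {
  "commands": [
    [0,[0,0,0.2],[0,0,0]],
    [0,[0,0,0.5],[0,0,0]],
    [0,[0,0,0.8],[0,0,0]],
    [0,[0,-0.4,0.6],[0,0,0]],
    [0,[0,-1,0],[0,0,0]]
  ]
}}

```text
time: 11.47
tool_pos: [484.7, 233.6, 145.8]
tcp_rot: [-90.0, -0.4, 9.9]
ft_force: [1.8, -0.4, 0.2]
finger_gap: 59.9
```

{"api": "arm_command", "payload": {
  "commands": [
    [0,[0.1,-1,0],[0,0,0]],
    [0,[0.2,-1,0],[0,0,0]],
    [0,[0.3,-1,0],[0,0,0]],
    [0,[0.4,-1,0],[0,0,0]],
    [0,[0.5,-1,0],[0,0,0]]
  ]
}}

```text
time: 11.88
tool_pos: [529.5, 80.1, 151.0]
tcp_rot: [-90.0, -0.7, 10.3]
ft_force: [1.1, -0.1, -1.3]
finger_gap: 59.8
```

{"api": "arm_command", "payload": {
  "commands": [
    [0,[0.7,-1,0],[0,0,0]],
    [0,[0.7,-1,0],[0,0,0]],
    [0,[0.7,-1,0],[0,0,0]],
    [0,[0.7,-1,0],[0,0,0]],
    [0,[0,0,0],[0,0,0]]
  ]
}}

```text
time: 12.3
tool_pos: [617.8, -52.2, 153.7]
tcp_rot: [-90.1, -0.8, 10.1]
ft_force: [0.2, 0.5, -1.1]
finger_gap: 59.8
```

{"api": "arm_command", "payload": {
  "commands": [
    [0,[0.5,-1,0],[0,0,0]],
    [0,[0.5,-1,-0.3],[0,0,0]],
    [0,[0.4,-0.9,-0.5],[0,0,0]],
    [0,[0,-0.3,-0.7],[0,0,0]],
    [0,[0,0,0],[0,0,0]]
  ]
}}

```text
time: 12.72
tool_pos: [662.4, -155.3, 109.4]
tcp_rot: [-90.2, -0.9, 10.0]
ft_force: [-1.0, 0.9, -2.5]
finger_gap: 59.9
```

```bash
cat > ring.py <<'E'
from h import *
def ring(w,s,box,z=9,name=None):
    hsv=cv2.cvtColor(w,cv2.COLOR_BGR2HSV)
    m=cv2.inRange(hsv,(8,70,90),(25,255,255)); k=np.zeros_like(m); k[box[1]:box[3],box[0]:box[2]]=255; m&=k
    ys,xs=np.nonzero(m); return onz(*wray(np.c_[xs,ys],s),z)
def circ(p,r0,r1,g):
    # ring band pixels: centre minimising spread of radius
    from scipy.optimize import least_squares
    p=p[np.linalg.norm(p-g,axis=1)<r1+25]
    f=lambda c:(np.linalg.norm(p-c,axis=1)-(r0+r1)/2)
    return least_squares(f,g,loss='soft_l1',f_scale=4).x,len(p)
E
python3 - <<'E'
from ring import *
s=sense();print(s['time'],s['tool_pos'].round(1),s['tcp_rot'].round(1))
w=snapshot('wrist');cv2.imwrite('pics/w8.png',w)
print(circ(ring(w,s,(150,50,500,330)),39,46,np.array([659.,-142])))
print(circ(ring(cv2.imread('pics/t2.png'),s,(0,0,1,1)) if 0 else ring(w,s,(150,50,500,330)),39,46,np.array([655.,-147])))
E
```

```text
12.7167 [ 662.4 -155.3  109.4] [-90.2  -0.9  10. ]
(array([ 660.60872013, -143.93134349]), 2521)
(array([ 660.60871908, -143.93133845]), 2521)
```

View pics/w8.png

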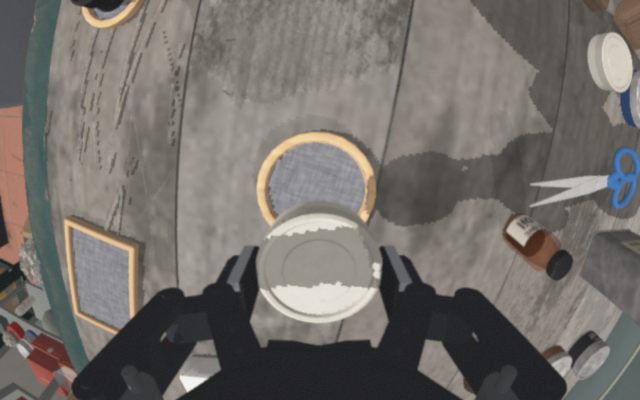

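```bash
python3 - <<'E'
from h import *
s=sense()
print(s['tool_pos'].round(1)); print(onz(*wray([(320,263),(257,264),(383,264),(320,203),(320,323)],s),104.5).round(1))
g=onz(*wray([(66,219),(135,241),(139,333),(74,312)],s),9);print(g.round(1),g.mean(0))
E
```

```text
[ 663.3 -154.9  111.9]
[[ 664.1 -150.9]
 [ 634.2 -156.9]
 [ 694.7 -146.9]
 [ 658.8 -121.1]
 [ 670.7 -188.1]]
[[ 418.5 -212.1]
 [ 507.4 -216.2]
 [ 496.4 -334.7]
 [ 398.6 -339.1]] [ 455.23703999 -275.53578894]
```

{"api": "arm_command", "payload": {
  "commands": [
    [0,[-0.15,0.3,-0.7],[-0.1,0.6,0]],
    [0,[-0.05,0.05,-0.7],[0,0,0]],
    [0,[0,0,-0.5],[0,0,0]],
    [0,[0,0,-0.1],[0,0,0]],
    [0,[0,0,0],[0,0,0]]
  ]
}}

```text
time: 13.18
tool_pos: [660.1, -141.2, 57.9]
tcp_rot: [-90.3, -0.9, 10.1]
ft_force: [-0.1, 0.3, 0.2]
finger_gap: 59.6
```

{"api": "arm_command", "payload": {
  "commands": [
    [0,[-0.05,-0.13,-0.35],[0,0.4,0]],
    [0,[-0.03,-0.05,-0.2],[0,0,0]],
    [0,[0,0,0],[0,0,0]]
  ]
}}

```text
time: 13.43
tool_pos: [659.5, -146.4, 43.9]
tcp_rot: [-90.4, -0.7, 10.2]
ft_force: [-0.8, -0.9, -1.5]
finger_gap: 59.9
```

{"api": "arm_command", "payload": {
  "commands": [
    [0,[-0.03,0,-0.18],[0.4,0.1,0]],
    [0,[0,0,-0.13],[0,0,0]],
    [0,[0,0,0],[0,0,0]]
  ]
}}

```text
time: 13.68
tool_pos: [659.5, -147.1, 35.2]
tcp_rot: [-90.0, -0.7, 10.1]
ft_force: [-0.3, 0.1, -0.9]
finger_gap: 59.7
```

{"api": "arm_command", "payload": {
  "commands": [
    [0,[0,0.05,-0.1],[0,0.1,0]],
    [0,[0,0,-0.06],[0,0,0]]
  ]
}}

```text
time: 13.85
tool_pos: [660.1, -145.9, 31.2]
tcp_rot: [-90.0, -0.7, 10.1]
ft_force: [-4.0, 2.5, 11.4]
finger_gap: 59.4
```

{"api": "arm_command", "payload": {
  "commands": [
    [0,[-0.02,0,0.03],[0,0,0]],
    [80,[0,0,0],[0,0,0]],
    [100,[0,0,0],[0,0,0]],
    [100,[0,0,0.4],[0,0,0]],
    [100,[0,0,0.8],[0,0,0]]
  ]
}}

```text
time: 14.27
tool_pos: [656.0, -144.5, 63.8]
tcp_rot: [-89.7, -0.2, 10.1]
ft_force: [0.3, -0.2, -0.7]
finger_gap: 85.5
```

{"api": "arm_command", "payload": {
  "commands": [
    [100,[0,0,1],[0,0,0]],
    [100,[0,0,1],[0,0,0]],
    [100,[-0.5,1,0.2],[0,0,0]],
    [100,[-0.6,1,0],[0,0,0.5]],
    [100,[-0.6,1,0],[0,0,0.5]]
  ]
}}

```text
time: 14.68
tool_pos: [609.4, -59.4, 144.5]
tcp_rot: [-90.2, -1.0, 10.7]
ft_force: [0.2, 0.4, -0.2]
finger_gap: 85.3
```

{"api": "arm_command", "payload": {
  "commands": [
    [100,[-0.6,1,0],[0,0,0.5]],
    [100,[-0.6,1,0],[0,0,0.5]],
    [100,[-0.6,1,0],[0,0,0.5]],
    [100,[-0.6,1,0],[0,0,0]],
    [100,[-0.5,1,0],[0,0,0]]
  ]
}}

```text
time: 15.1
tool_pos: [520.0, 95.8, 152.6]
tcp_rot: [-90.3, -1.6, 12.2]
ft_force: [0.6, 0.5, 1.4]
finger_gap: 85.3
```

{"api": "arm_command", "payload": {
  "commands": [
    [100,[-0.2,1,0],[0,0,0]],
    [100,[-0.2,1,0],[0,0,0]],
    [100,[0,1,-0.2],[0,0,0]],
    [100,[0,0.6,-0.2],[0,0,0]],
    [100,[0,0,0],[0,0,0]]
  ]
}}

```text
time: 15.52
tool_pos: [504.6, 214.5, 148.0]
tcp_rot: [-90.2, -2.1, 12.4]
ft_force: [0.4, -0.5, -0.9]
finger_gap: 85.5
```

{"api": "arm_command", "payload": {
  "commands": [
    [100,[-0.3,0.3,0],[-0.4,2,0]],
    [100,[-0.2,0,0],[0,0,0]],
    [100,[0,0,0],[0,0,0]]
  ]
}}

```text
time: 15.77
tool_pos: [489.4, 224.3, 150.6]
tcp_rot: [-90.2, -0.2, 12.6]
ft_force: [-0.1, -0.7, 0.1]
finger_gap: 85.4
```

```bash
cat > green.py <<'E'
from h import *
s=sense();print(s['time'],s['tool_pos'].round(1),s['tcp_rot'].round(1))
w=snapshot('wrist');cv2.imwrite('pics/w9.png',w)
hsv=cv2.cvtColor(w,cv2.COLOR_BGR2HSV)
print(hsv[60:260:12,340].tolist())
m=cv2.inRange(hsv,(70,70,15),(100,255,140))|cv2.inRange(hsv,(15,50,100),(32,140,230))
m[:,:255]=0;m[:,430:]=0;m[:40]=0;m[300:]=0
m=cv2.morphologyEx(m,cv2.MORPH_OPEN,np.ones((5,5)))
c=max(cv2.findContours(m,cv2.RETR_EXTERNAL,cv2.CHAIN_APPROX_NONE)[0],key=cv2.contourArea)
p=onz(*wray(c[:,0],s),52).astype(np.float32); print(cv2.boundingRect(c),cv2.minAreaRect(p))
v=w.copy();cv2.drawContours(v,[c],-1,(0,0,255),1);cv2.imwrite('pics/w9m.png',v[:,:])
E
python3 green.py
```

```text
15.7667 [489.4 224.3 150.6] [-90.2  -0.2  12.6]
[[120, 4, 123], [56, 20, 104], [23, 59, 151], [28, 37, 104], [22, 61, 150], [26, 43, 102], [23, 60, 141], [26, 50, 112], [28, 39, 97], [22, 72, 181], [23, 66, 155], [39, 32, 113], [78, 33, 99], [15, 4, 122], [18, 24, 127], [15, 21, 121], [17, 23, 98]]
(300, 83, 56, 109) ((485.2171630859375, 277.2996826171875), (39.145896911621094, 79.07364654541016), 13.562487602233887)
```

View pics/w9m.png

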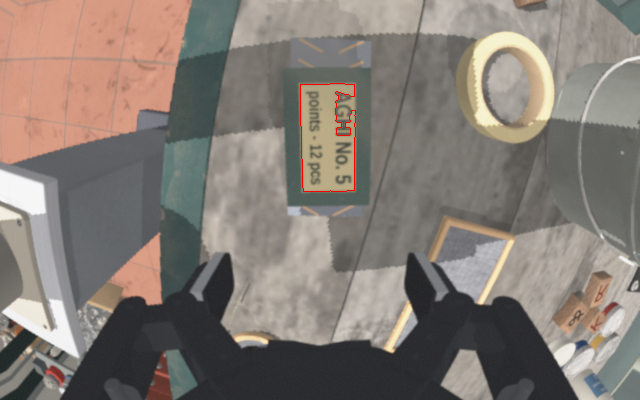

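{"api": "arm_command", "payload": {
  "commands": [
    [100,[-0.1,0.9,-0.6],[0,0,0.5]],
    [100,[-0.05,0.8,-0.8],[0,0,0.5]],
    [100,[0,0,-0.8],[0,0,0]],
    [100,[0,0,-0.3],[0,0,0]],
    [100,[0,0,0],[0,0,0]]
  ]
}}

```text
time: 16.23
tool_pos: [490.8, 272.8, 79.0]
tcp_rot: [-90.2, -1.0, 13.3]
ft_force: [0.0, -0.5, 0.0]
finger_gap: 85.2
```

{"api": "arm_command", "payload": {
  "commands": [
    [100,[-0.2,0.07,-0.1],[-0.2,0.9,0]],
    [100,[0,0,0],[0,0,0]]
  ]
}}

```text
time: 16.4
tool_pos: [484.8, 273.1, 76.6]
tcp_rot: [-90.2, -0.0, 13.2]
ft_force: [-0.4, -0.3, 0.2]
finger_gap: 85.4
```

```bash
cat > lab.py <<'E'
from h import *
s=sense();print(s['time'],s['tool_pos'].round(1),s['tcp_rot'].round(1))
w=snapshot('wrist');cv2.imwrite('pics/w10.png',w)
hsv=cv2.cvtColor(w,cv2.COLOR_BGR2HSV)
m=cv2.inRange(hsv,(15,50,90),(32,140,230)); m[:,:240]=0;m[:,400:]=0;m[:60]=0;m[340:]=0
m=cv2.morphologyEx(m,cv2.MORPH_CLOSE,np.ones((13,13)));m=cv2.morphologyEx(m,cv2.MORPH_OPEN,np.ones((5,5)))
c=max(cv2.findContours(m,cv2.RETR_EXTERNAL,cv2.CHAIN_APPROX_NONE)[0],key=cv2.contourArea)
p=onz(*wray(c[:,0],s),52).astype(np.float32); print(cv2.boundingRect(c),cv2.minAreaRect(p),wproj(s['tool_pos']*[1,1,0]+[0,0,52],s).round())
row=hsv[230,200:430]; print([ (200+i,*row[i]) for i in range(0,230,6)])
E
python3 lab.py
```

```text
16.4 [484.8 273.1  76.6] [-90.2  -0.   13.2]
(279, 173, 81, 134) ((485.1156005859375, 277.4905700683594), (39.74058151245117, 79.5709457397461), 13.732566833496094) [[317. 253.]]
[(200, np.uint8(16), np.uint8(22), np.uint8(173)), (206, np.uint8(17), np.uint8(25), np.uint8(183)), (212, np.uint8(16), np.uint8(25), np.uint8(154)), (218, np.uint8(18), np.uint8(25), np.uint8(174)), (224, np.uint8(19), np.uint8(22), np.uint8(187)), (230, np.uint8(13), np.uint8(23), np.uint8(198)), (236, np.uint8(13), np.uint8(23), np.uint8(200)), (242, np.uint8(15), np.uint8(24), np.uint8(194)), (248, np.uint8(17), np.uint8(26), np.uint8(197)), (254, np.uint8(17), np.uint8(24), np.uint8(202)), (260, np.uint8(19), np.uint8(17), np.uint8(162)), (266, np.uint8(81), np.uint8(34), np.uint8(97)), (272, np.uint8(79), np.uint8(35), np.uint8(101)), (278, np.uint8(77), np.uint8(36), np.uint8(100)), (284, np.uint8(22), np.uint8(66), np.uint8(174)), (290, np.uint8(22), np.uint8(73), np.uint8(200)), (296, np.uint8(23), np.uint8(56), np.uint8(141)), (302, np.uint8(23), np.uint8(59), np.uint8(147)), (308, np.uint8(22), n
[... 326 characters left out ...]
), (350, np.uint8(23), np.uint8(70), np.uint8(200)), (356, np.uint8(23), np.uint8(69), np.uint8(181)), (362, np.uint8(78), np.uint8(39), np.uint8(99)), (368, np.uint8(77), np.uint8(35), np.uint8(102)), (374, np.uint8(77), np.uint8(36), np.uint8(99)), (380, np.uint8(21), np.uint8(21), np.uint8(124)), (386, np.uint8(17), np.uint8(27), np.uint8(132)), (392, np.uint8(13), np.uint8(27), np.uint8(131)), (398, np.uint8(18), np.uint8(26), np.uint8(119)), (404, np.uint8(17), np.uint8(17), np.uint8(135)), (410, np.uint8(23), np.uint8(14), np.uint8(142)), (416, np.uint8(18), np.uint8(19), np.uint8(135)), (422, np.uint8(15), np.uint8(19), np.uint8(136)), (428, np.uint8(15), np.uint8(18), np.uint8(140))]
```

{"api": "arm_command", "payload": {
  "commands": [
    [100,[0,0.13,-0.5],[0,0,0.5]],
    [100,[-0.05,0,-0.35],[0,0,0]],
    [100,[0,0,0],[0,0,0]]
  ]
}}

```text
time: 16.7
tool_pos: [487.8, 277.1, 55.9]
tcp_rot: [-90.1, -0.6, 13.6]
ft_force: [-0.5, 0.2, -0.5]
finger_gap: 85.3
```

{"api": "arm_command", "payload": {
  "commands": [
    [100,[-0.12,0,-0.2],[-0.1,0.6,0]],
    [0,[0,0,0],[0,0,0]],
    [0,[0,0,0],[0,0,0]],
    [0,[0,0,0],[0,0,0]],
    [0,[0,0,0],[0,0,0]]
  ],
  "force": 60
}}

```text
time: 17.12
tool_pos: [485.6, 277.0, 52.5]
tcp_rot: [-90.1, -0.1, 13.5]
ft_force: [-0.3, -0.1, -1.1]
finger_gap: 61.6
```

{"api": "arm_command", "payload": {
  "commands": [
    [0,[0,0,0],[0,0,0]],
    [0,[0,0,0],[0,0,0]]
  ]
}}

```text
time: 17.28
tool_pos: [485.8, 277.0, 52.9]
tcp_rot: [-90.1, -0.1, 13.5]
ft_force: [0.1, -0.9, -1.8]
finger_gap: 61.9
```

{"api": "arm_command", "payload": {
  "commands": [
    [0,[0,0,0.2],[0,0,0]],
    [0,[0,0,0.5],[0,0,0]],
    [0,[0,0,0.8],[0,0,0]],
    [0,[0,-0.4,0.9],[0,0,0]],
    [0,[0,-0.8,0.3],[0,0,0]]
  ]
}}

```text
time: 17.7
tool_pos: [481.5, 241.6, 133.5]
tcp_rot: [-90.1, 0.4, 13.7]
ft_force: [1.4, -0.2, -1.1]
finger_gap: 61.6
```

{"api": "arm_command", "payload": {
  "commands": [
    [0,[0,-1,0],[0,0,-1.5]],
    [0,[0,-1,0],[0,0,-1.5]],
    [0,[0,-1,0],[0,0,-1.5]],
    [0,[0,-1,0],[0,0,-1.5]],
    [0,[0,-1,0],[0,0,-1.5]]
  ]
}}

```text
time: 18.12
tool_pos: [483.5, 89.1, 141.5]
tcp_rot: [-90.0, -0.2, 6.3]
ft_force: [1.0, 0.3, -0.3]
finger_gap: 62.1
```

{"api": "arm_command", "payload": {
  "commands": [
    [0,[-0.1,-1,0],[0,0,-1.5]],
    [0,[-0.1,-1,0],[0,0,-1.5]],
    [0,[-0.1,-1,0],[0,0,-1.5]],
    [0,[-0.1,-1,0],[0,0,-1.5]],
    [0,[-0.1,-1,0],[0,0,-1.5]]
  ]
}}

```text
time: 18.53
tool_pos: [467.4, -67.9, 144.6]
tcp_rot: [-90.0, -0.5, -1.6]
ft_force: [0.2, -0.0, -1.0]
finger_gap: 61.7
```

{"api": "arm_command", "payload": {
  "commands": [
    [0,[-0.1,-1,0],[0,0,-1.5]],
    [0,[-0.1,-1,0],[0,0,-1.5]],
    [0,[-0.1,-1,0],[0,0,-1.5]],
    [0,[-0.1,-1,0],[0,0,-1.5]],
    [0,[0,0,0],[0,0,0]]
  ]
}}

```text
time: 18.95
tool_pos: [453.1, -198.5, 147.9]
tcp_rot: [-90.2, -0.7, -8.1]
ft_force: [0.3, -0.3, -0.7]
finger_gap: 61.4
```

{"api": "arm_command", "payload": {
  "commands": [
    [0,[0,-1,-0.3],[0,0,0]],
    [0,[0,-1,-0.4],[0,0,0]],
    [0,[0,-0.7,-0.5],[0,0,0]],
    [0,[0,-0.1,-0.3],[0,0,0]],
    [0,[0,0,0],[0,0,0]]
  ]
}}

```text
time: 19.37
tool_pos: [453.6, -287.7, 104.9]
tcp_rot: [-90.3, -0.9, -8.3]
ft_force: [-0.7, 0.3, -1.5]
finger_gap: 61.5
```

```bash
python3 - <<'E'
from h import *
s=sense();print(s['time'],s['tool_pos'].round(1),s['tcp_rot'].round(1))
w=snapshot('wrist');cv2.imwrite('pics/w11.png',w)
q=np.deg2rad(-7.5);ex=np.array([np.cos(q),np.sin(q)]);ey=np.array([-np.sin(q),np.cos(q)]);c=np.array([451,-282])
for hx,hy,col in ((46,66,(0,0,255)),(39,59,(255,0,0))):
    P=[np.append(c+a*hx*ex+b*hy*ey,9) for a,b in ((-1,1),(1,1),(1,-1),(-1,-1))]
    for k in wproj(P,s): cv2.drawMarker(w,tuple(int(v) for v in k),col,1,7)
cv2.imwrite('pics/i.png',w[60:,120:520])
E
```

```text
19.3667 [ 453.6 -287.7  104.9] [-90.3  -0.9  -8.3]
```

View pics/i.png

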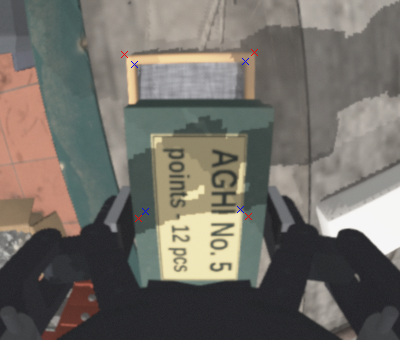

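{"api": "arm_command", "payload": {
  "commands": [
    [0,[-0.08,0.15,-0.7],[0,0.6,0.6]],
    [0,[-0.04,0.04,-0.7],[0,0,0]],
    [0,[0,0,-0.4],[0,0,0]],
    [0,[0,0,-0.1],[0,0,0]],
    [0,[0,0,0],[0,0,0]]
  ]
}}

```text
time: 19.83
tool_pos: [453.1, -277.9, 51.7]
tcp_rot: [-90.5, -0.6, -7.4]
ft_force: [0.1, -0.7, -1.0]
finger_gap: 61.6
```

{"api": "arm_command", "payload": {
  "commands": [
    [0,[-0.06,-0.1,-0.2],[0.4,0.4,0]],
    [0,[0,-0.03,-0.15],[0,0,0]],
    [0,[0,0,0],[0,0,0]]
  ]
}}

```text
time: 20.08
tool_pos: [453.0, -282.0, 43.2]
tcp_rot: [-90.2, -0.3, -7.3]
ft_force: [0.3, 0.1, -1.1]
finger_gap: 61.8
```

{"api": "arm_command", "payload": {
  "commands": [
    [0,[-0.05,0,-0.18],[0.2,0.2,0]],
    [0,[-0.02,0,-0.1],[0,0,0]],
    [0,[0,0,0],[0,0,0]]
  ]
}}

```text
time: 20.33
tool_pos: [451.8, -283.1, 35.6]
tcp_rot: [-90.1, -0.2, -7.4]
ft_force: [-0.9, -0.7, -1.3]
finger_gap: 61.8
```

{"api": "arm_command", "payload": {
  "commands": [
    [0,[0,0.03,-0.1],[0,0,0]],
    [0,[0,0,-0.06],[0,0,0]]
  ]
}}

```text
time: 20.5
tool_pos: [452.1, -282.6, 31.5]
tcp_rot: [-90.1, -0.2, -7.4]
ft_force: [-7.1, 6.5, 20.4]
finger_gap: 61.7
```

Contact; ease off and release.

{"api": "arm_command", "payload": {
  "commands": [
    [0,[0,0,0.05],[0,0,0]],
    [80,[0,0,0],[0,0,0]],
    [100,[0,0,0],[0,0,0]],
    [100,[0,0,0.4],[0,0,0]],
    [100,[0,0,0.8],[0,0,0]]
  ]
}}

```text
time: 20.92
tool_pos: [449.2, -280.3, 65.7]
tcp_rot: [-89.8, 0.2, -7.4]
ft_force: [0.0, -0.1, -0.1]
finger_gap: 85.4
```

{"api": "arm_command", "payload": {
  "commands": [
    [100,[0,0,1],[0,0,0]],
    [100,[0,0.3,1],[0,0,0]],
    [100,[0,1,0.5],[0,0,1.5]],
    [100,[0,1,0],[0,0,1.5]],
    [100,[0,1,0],[0,0,1.5]]
  ]
}}

```text
time: 21.33
tool_pos: [451.2, -184.9, 154.2]
tcp_rot: [-90.2, -0.4, -3.2]
ft_force: [-0.4, 1.5, -0.2]
finger_gap: 85.5
```

{"api": "arm_command", "payload": {
  "commands": [
    [100,[0.1,1,0],[0,0,1.5]],
    [100,[0.1,1,0],[0,0,1.5]],
    [100,[0.1,1,0],[0,0,1.5]],
    [100,[0.1,1,0],[0,0,1.5]],
    [100,[0.1,1,0],[0,0,1.5]]
  ]
}}

```text
time: 21.75
tool_pos: [467.6, -29.5, 162.5]
tcp_rot: [-90.4, -1.0, 4.5]
ft_force: [0.9, 0.5, 0.0]
finger_gap: 85.3
```

{"api": "arm_command", "payload": {
  "commands": [
    [100,[0,1,0],[0,0,1.5]],
    [100,[0,1,0],[0,0,1.5]],
    [100,[0,1,0],[0,0,1.5]],
    [100,[0,1,0],[0,0,1.5]],
    [100,[0,1,0],[0,0,1.5]]
  ]
}}

```text
time: 22.17
tool_pos: [468.1, 128.2, 168.9]
tcp_rot: [-90.5, -1.5, 12.4]
ft_force: [0.5, -0.5, 0.4]
finger_gap: 85.4
```

{"api": "arm_command", "payload": {
  "commands": [
    [100,[0,1,0],[0,0,0]],
    [100,[0,1,-0.2],[0,0,0]],
    [100,[0,0,0],[0,0,0]]
  ]
}}

```text
time: 22.42
tool_pos: [467.8, 196.2, 166.8]
tcp_rot: [-90.4, -1.8, 12.7]
ft_force: [0.2, 0.4, -1.0]
finger_gap: 85.3
```

{"api": "arm_command", "payload": {
  "commands": [
    [100,[0.3,0.9,-0.3],[0.1,1.8,0]],
    [100,[0.3,0.2,-0.2],[0,0,0]],
    [100,[0,0,0],[0,0,0]]
  ]
}}

```text
time: 22.67
tool_pos: [485.5, 232.3, 154.4]
tcp_rot: [-89.9, -0.2, 13.0]
ft_force: [0.5, -0.3, -0.4]
finger_gap: 85.4
```

```bash
cat > blk.py <<'E'
from h import *
s=sense();print(s['time'],s['tool_pos'].round(1),s['tcp_rot'].round(1))
w=snapshot('wrist');cv2.imwrite('pics/w12.png',w)
f=w.astype(int); m=((f[...,0]-f[...,2])>-2).astype(np.uint8)*255
m[:,:230]=0;m[:,440:]=0;m[330:]=0
m=cv2.morphologyEx(m,cv2.MORPH_CLOSE,np.ones((9,9)));m=cv2.morphologyEx(m,cv2.MORPH_OPEN,np.ones((9,9)))
for c in sorted(cv2.findContours(m,cv2.RETR_EXTERNAL,cv2.CHAIN_APPROX_NONE)[0],key=cv2.contourArea)[-3:]:
    p=onz(*wray(c[:,0],s),24).astype(np.float32); print(cv2.boundingRect(c),cv2.minAreaRect(p))
E
python3 blk.py
```

```text
22.6667 [485.5 232.3 154.4] [-89.9  -0.2  13. ]
(230, 0, 17, 36) ((386.90234375, 368.5305480957031), (13.830081939697266, 32.9701042175293), 14.448543548583984)
(405, 253, 35, 77) ((615.13330078125, 152.3045654296875), (36.78031921386719, 107.80500030517578), 24.247568130493164)
(291, 50, 83, 175) ((485.19854736328125, 281.9414367675781), (64.75868225097656, 147.7679901123047), 11.088475227355957)
```

{"api": "arm_command", "payload": {
  "commands": [
    [100,[-0.05,0.9,-0.7],[0,0,-1]],
    [100,[-0.05,0.8,-0.9],[0,0,-0.9]],
    [100,[-0.05,0.1,-0.9],[0,0,0]],
    [100,[-0.05,0,-0.6],[0,0.5,0]],
    [100,[0,0,0],[0,0,0]]
  ]
}}

```text
time: 23.13
tool_pos: [481.8, 285.2, 66.6]
tcp_rot: [-89.7, -0.2, 10.7]
ft_force: [-1.0, -0.8, -0.8]
finger_gap: 85.5
```

{"api": "arm_command", "payload": {
  "commands": [
    [100,[0.08,-0.1,-0.6],[-0.2,0.1,0.4]],
    [100,[0,0,-0.5],[0,0,0]],
    [100,[0,0,-0.15],[0,0,0]],
    [100,[0,0,0],[0,0,0]]
  ]
}}

```text
time: 23.47
tool_pos: [486.1, 279.7, 33.7]
tcp_rot: [-89.9, -0.3, 11.0]
ft_force: [-0.6, 0.0, -0.4]
finger_gap: 85.7
```

```bash
python3 blk.py
```

```text
23.4667 [486.1 279.7  33.7] [-89.9  -0.3  11. ]
(405, 253, 35, 77) ((545.8474731445312, 271.21685791015625), (19.386154174804688, 56.891483306884766), 22.387123107910156)
(242, 106, 149, 224) ((482.441162109375, 296.9095458984375), (64.40072631835938, 117.97236633300781), 11.017613410949707)
```

{"api": "arm_command", "payload": {
  "commands": [
    [100,[-0.06,0.07,-0.25],[0,0.3,0]],
    [100,[-0.03,0,-0.1],[0,0,0]],
    [100,[0,0,0],[0,0,0]]
  ]
}}

```text
time: 23.77
tool_pos: [486.3, 282.5, 27.7]
tcp_rot: [-89.8, -0.4, 10.9]
ft_force: [-0.6, 0.4, 0.1]
finger_gap: 85.3
```

{"api": "arm_command", "payload": {
  "commands": [
    [100,[-0.05,0,-0.13],[0,0.4,0]],
    [0,[0,0,0],[0,0,0]],
    [0,[0,0,0],[0,0,0]],
    [0,[0,0,0],[0,0,0]],
    [0,[0,0,0],[0,0,0]]
  ],
  "force": 90
}}

```text
time: 24.18
tool_pos: [486.2, 283.5, 26.1]
tcp_rot: [-89.6, -0.1, 11.0]
ft_force: [0.2, -0.0, -1.4]
finger_gap: 63.3
```

{"api": "arm_command", "payload": {
  "commands": [
    [0,[0,0,0],[0,0,0]],
    [0,[0,0,0],[0,0,0]]
  ]
}}

```text
time: 24.35
tool_pos: [485.9, 283.5, 25.7]
tcp_rot: [-89.7, -0.1, 11.0]
ft_force: [1.0, 0.3, 0.4]
finger_gap: 63.0
```

{"api": "arm_command", "payload": {
  "commands": [
    [0,[0,0,0.2],[0,0,0]],
    [0,[0,0,0.5],[0,0,0]],
    [0,[0,0,0.8],[0,0,0]],
    [0,[0,-0.5,0.4],[0,0,-1]],
    [0,[0.2,-1,0],[0,0,-2]]
  ]
}}

```text
time: 24.77
tool_pos: [488.1, 240.3, 83.1]
tcp_rot: [-89.6, 0.3, 8.2]
ft_force: [1.2, -0.2, -1.6]
finger_gap: 63.2
```

{"api": "arm_command", "payload": {
  "commands": [
    [0,[0.5,-1,0],[0,0,-2]],
    [0,[0.8,-1,0],[0,0,-2]],
    [0,[1,-1,0],[0,0,-2]],
    [0,[1,-0.4,0],[0,0,-2]],
    [0,[0,0,0],[0,0,0]]
  ]
}}

```text
time: 25.18
tool_pos: [589.8, 130.7, 86.5]
tcp_rot: [-89.7, 0.1, -0.2]
ft_force: [0.8, 0.3, -1.1]
finger_gap: 62.7
```

{"api": "arm_command", "payload": {
  "commands": [
    [0,[0.9,0.1,0],[0,0,-0.9]],
    [0,[0.9,0.05,-0.2],[0,0,-0.9]],
    [0,[0.5,0.02,-0.2],[0,0,0]],
    [0,[0,0,0],[0,0,0]]
  ]
}}

```text
time: 25.52
tool_pos: [658.1, 132.5, 71.1]
tcp_rot: [-89.8, 0.6, -2.3]
ft_force: [0.6, -0.1, -2.6]
finger_gap: 62.9
```

```bash
python3 - <<'E'
from h import *
s=sense();print(s['time'],s['tool_pos'].round(1),s['tcp_rot'].round(1))
w=snapshot('wrist');cv2.imwrite('pics/w13.png',w)
q=np.deg2rad(-2);ex=np.array([np.cos(q),np.sin(q)]);ey=np.array([-np.sin(q),np.cos(q)]);c=np.array([662.3,134])
for hx,hy,col in ((48,90,(0,0,255)),(41,83,(255,0,0))):
    P=[np.append(c+a*hx*ex+b*hy*ey,9) for a,b in ((-1,1),(1,1),(1,-1),(-1,-1))]
    for k in wproj(P,s): cv2.drawMarker(w,tuple(int(v) for v in k),col,1,7)
cv2.imwrite('pics/j.png',cv2.resize(w[60:,140:500],None,fx=1.7,fy=1.7))
E
```

```text
25.5167 [658.1 132.5  71.1] [-89.8   0.6  -2.3]
```

View pics/j.png

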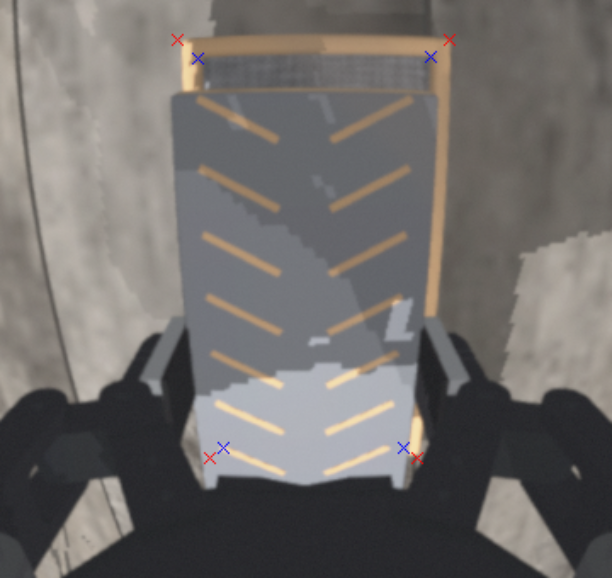

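{"api": "arm_command", "payload": {
  "commands": [
    [0,[0.15,0.12,-0.3],[0,-0.5,0.2]],
    [0,[0,0,-0.4],[0,0,0]],
    [0,[0,0,-0.1],[0,0,0]],
    [0,[0,0,0],[0,0,0]]
  ]
}}

```text
time: 25.9
tool_pos: [659.6, 137.5, 45.2]
tcp_rot: [-89.7, 0.2, -2.0]
ft_force: [-0.1, 0.1, -1.8]
finger_gap: 63.1
```

{"api": "arm_command", "payload": {
  "commands": [
    [0,[0.12,-0.07,-0.2],[-0.3,-0.2,0]],
    [0,[0.06,0,-0.1],[0,0,0]],
    [0,[0,0,0],[0,0,0]]
  ]
}}

```text
time: 26.15
tool_pos: [663.6, 135.7, 34.8]
tcp_rot: [-90.1, 0.0, -2.0]
ft_force: [0.2, 0.3, -2.0]
finger_gap: 62.9
```

{"api": "arm_command", "payload": {
  "commands": [
    [0,[0,0,-0.12],[0,0,0]],
    [0,[0,0,-0.06],[0,0,0]],
    [0,[0,0,0],[0,0,0]]
  ]
}}

```text
time: 26.4
tool_pos: [664.1, 135.7, 29.8]
tcp_rot: [-90.1, -0.0, -2.0]
ft_force: [-0.7, -0.6, 0.7]
finger_gap: 63.4
```

{"api": "arm_command", "payload": {
  "commands": [
    [0,[-0.02,0,-0.08],[0,0,0]],
    [0,[0,0,0],[0,0,0]]
  ]
}}

```text
time: 26.57
tool_pos: [664.6, 135.7, 30.6]
tcp_rot: [-90.1, -0.1, -2.0]
ft_force: [0.7, 0.2, -1.8]
finger_gap: 62.9
```

{"api": "arm_command", "payload": {
  "commands": [
    [0,[-0.05,0,-0.1],[0,0,0]],
    [0,[0,0,-0.07],[0,0,0]]
  ]
}}

```text
time: 26.73
tool_pos: [665.3, 135.9, 29.8]
tcp_rot: [-90.0, -0.4, -2.0]
ft_force: [-9.3, -1.8, 17.4]
finger_gap: 62.9
```

{"api": "arm_command", "payload": {
  "commands": [
    [0,[-0.04,0,0.04],[0,0.3,0]],
    [80,[0,0,0],[0,0,0]],
    [100,[0,0,0],[0,0,0]],
    [100,[0,0,0.4],[0,0,0]],
    [100,[0,0,0.8],[0,0,0]]
  ]
}}

```text
time: 27.15
tool_pos: [660.7, 135.3, 62.8]
tcp_rot: [-90.1, 0.3, -2.0]
ft_force: [-0.3, 0.8, -0.0]
finger_gap: 85.5
```

{"api": "arm_command", "payload": {
  "commands": [
    [100,[0,0,1],[0,0,0]],
    [100,[-0.3,-0.5,0.6],[0,0,0]],
    [100,[-0.8,-1,0],[0,0,0]],
    [100,[-0.8,-1,0],[0,0,0]],
    [100,[-0.8,-1,0],[0,0,0]]
  ]
}}

```text
time: 27.57
tool_pos: [584.5, 33.7, 123.0]
tcp_rot: [-89.9, -0.5, -1.5]
ft_force: [0.3, -0.9, -0.1]
finger_gap: 85.1
```

{"api": "arm_command", "payload": {
  "commands": [
    [100,[-0.5,-1,0.8],[0,0,0]],
    [100,[-0.5,-1,0.8],[0,0,0]],
    [100,[-0.5,-1,0.5],[0,0,0]],
    [100,[-0.5,-1,0.2],[0,0,0]],
    [100,[-0.5,-1,0],[0,0,0]]
  ]
}}

```text
time: 27.98
tool_pos: [502.7, -121.1, 197.0]
tcp_rot: [-90.1, -0.6, -1.4]
ft_force: [1.2, -0.8, 1.3]
finger_gap: 85.4
```

{"api": "arm_command", "payload": {
  "commands": [
    [100,[0,-1,0.3],[0,0,-3]],
    [100,[0,-1,0.3],[0,0,-3]],
    [100,[0,-1,0],[0,0,-3]],
    [100,[0,-1,0],[0,0,-3]],
    [100,[0,-1,0],[0,0,-3]]
  ]
}}

```text
time: 28.4
tool_pos: [499.2, -279.0, 222.8]
tcp_rot: [-90.3, -1.1, -17.0]
ft_force: [0.7, 0.3, 0.0]
finger_gap: 85.3
```

{"api": "arm_command", "payload": {
  "commands": [
    [100,[0,-1,0],[0,0,-5]],
    [100,[0,-1,0],[0,0,-5]],
    [100,[0,-1,0],[0,0,-5]],
    [100,[0,-1,0],[0,0,-5]],
    [100,[-0.5,-1,0],[0,0,-5]]
  ]
}}

```text
time: 28.82
tool_pos: [484.6, -437.1, 227.8]
tcp_rot: [-90.3, -1.5, -43.1]
ft_force: [0.5, -0.5, -1.4]
finger_gap: 84.9
```

{"api": "arm_command", "payload": {
  "commands": [
    [100,[-0.6,-1,0],[0,0,-5]],
    [100,[-0.6,-1,0],[0,0,-5]],
    [100,[-0.6,-1,0],[0,0,-5]],
    [100,[-0.6,-1,0],[0,0,-5]],
    [100,[0,0,0],[0,0,0]]
  ]
}}

```text
time: 29.23
tool_pos: [405.8, -567.8, 231.2]
tcp_rot: [-90.4, -1.8, -64.6]
ft_force: [0.2, -0.7, 0.3]
finger_gap: 85.6
```

```bash
python3 - <<'E'
from h import *
s=sense();print(s['time'],s['tool_pos'].round(1))
t=snapshot('top');c=snapshot('scene');cv2.imwrite('pics/t14.png',t);cv2.imwrite('pics/s14.png',c)
a=cv2.resize(t[138:248,200:470],(790,322),interpolation=cv2.INTER_CUBIC)
b=cv2.resize(c[150:260,200:470],(660,269),interpolation=cv2.INTER_CUBIC)
cv2.imwrite('pics/k.png',np.vstack([a,np.hstack([b,np.zeros((269,130,3),np.uint8)])]))
E
```

```text
29.2333 [ 405.8 -567.8  231.2]
```

View pics/k.png

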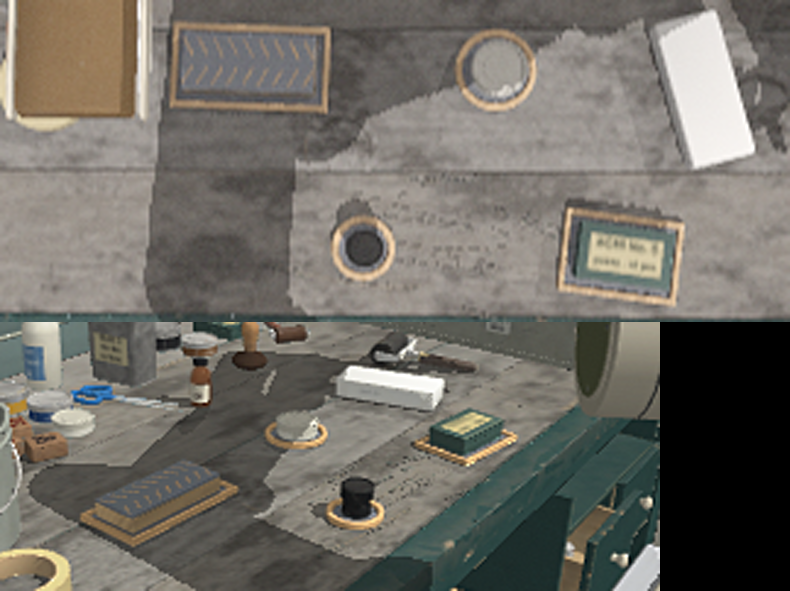

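```bash
python3 -c "
from bench import *
print(hand_in())"
```

```text
the job is handed in; nothing more can be done
None
```

I took the stack apart from the top: loupe, white tin, box tin, then lino block. Each was lowered until the wrist force showed contact (about 5–20 N) and then released in its own tray. I handed in at about 29 s of the 96 s, with the arm clear of everything.

- **Final check:** the last top and scene pictures show all four things upright, flat and inside their rims. The tape roll and wax block look unmoved, judged by eye.
- **Loupe:** it first touched down about 4–5 mm off centre, so I lifted it a few millimetres, recentred it and set it down again.
- **White tin:** its close-range wrist measurement differed from the top view by about 8 mm, so I aimed between the two. It ended within a few millimetres of the tray centre.
- **Lino block:** it was set about 2 mm off centre along x, with about 8 mm of room each side when centred.
- **Not checked:** I did not measure final positions numerically from the last pictures.

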